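Load the vial feeder in order and release the blank

ROBOT

A 7-joint arm with a two-finger parallel gripper is mounted at the origin on a cart in front of the work surface, level with it; the furniture and walls round the work are solid. World frame = base frame: x ahead of the robot, y to its left, z up, the work surface at z = 0. Lengths are in m, angles in rad, forces in N, time in s.
With the tool pointing down it reaches from about 0.35 to 0.9 m from the base axis. Payload 19.9 kg.
Tool frame: the origin (TCP) lies at the very end of the fingers, on their centre line; the grasp point (between the pads) lies behind it (ctrl.tcp_to_grasp is the z of the grasp point in the tool frame, in m); z points along the fingers, y is the line along which they close (so a half turn about z gives the same grasp; the last joint's range is limited). The gripper opens to 85 mm and grips with 20 to 120 N. Pads are 22 mm wide; open, the fingers measure 114 mm over their backs; the gripper's body (76 mm by 85 mm) begins 54 mm behind the grasp point. The pads swing forward as they close: fully open they stand 13 mm farther back than shut.
Start: joints at [-0.042, 0.417, -0.01, 1.614, 0.005, 1.111, -0.053], TCP at [0.625, 0, 0.231] pointing down, gripper open.
Joint ranges: [-2.81, 2.81], [-0.39, 2.02], [-1.27, 1.25], [0.06, 2.57], [-1.19, 4.33], [0.19, 2], [-2.82, 2.82]. Speed limits (rad/s): [1.89, 1.89, 2.39, 2.39, 3.01, 3.01, 3.01].

INTERFACE

Orientations are given as a unit quaternion [w, x, y, z].
In Python, from cell import ctrl, optics gives the robot as it stands. The module is installed in compiled form; this text tells all that it offers.
- The arm moves only by the tool arm_command, never from a script. Its argument "steps" is a list of rows, each an object of numbers: "rx", "ry", "rz": the turn, a rotation vector about the world's x, y, z in degrees; "dx", "dy", "dz": the shift along the world's x, y, z in m; "grip": the finger opening in m, from 0 to 0.0854. A call has 1 to 12 rows; each row is the pose to reach, as a shift and turn from the pose commanded when the call began; what a row does not reach only later rows make up. A row lasts 1/10 s, in which the tool goes at most 50 mm and 8.59 degrees, less where a joint would pass 70% of its speed; a pose out of reach is approached as far as the arm can. A call with a gripper value outside its range is refused whole. The fingers move at their own pace and stop on an object; "squeeze" is the grip in N (left out, the last holds). Time passes only in rows, so rows that repeat a pose let the fingers close. It gives the time, the measured TCP pose, the force, the opening and the grip force at its end, in the units of the state.
- ctrl.read_state(): the state, without advancing time (a new reading comes with each control period).
- optics.grab_frame(name): name is "scene" or "side" or "wrist"; returns a dict with "frame" (480x640x3 uint8, red, green, blue), "fx", "fy", "cx", "cy" (pixels), "cam_to_world" (4x4, takes a point from camera to world coordinates). Camera axes: x right, y down, z forward; pixel columns grow to the right and rows downward; lengths in m; the calibration is good to about 2 mm. A picture is of the moment at which its call begins. There is no depth.
- ctrl.finish_job(): hands the job in; it is judged then, once.
Trained networks look in a picture, given as the dict that the camera call returned (one of the last four; its "shot" number tells which), for a name from the list of things; names that differ only in an ending like _2 or _b are one class to them, and where a whole thing is asked for, a point or a joint stands for the part that bears it (a point fixed in the world has none). Each returns a list of dicts, best first, with "confidence" (0 to 1); they miss things now and then, are a little off and sometimes report something else, mostly with a low value. They report only what shows in the picture. A call takes as long as a camera call.
- optics.masks_of(picture, query): "region" (480x640 bool, what is visible of it) and "box" ([left, top, width, height] as shares, 0 to 1, of the picture: columns of its width, rows of its height, round what is visible of it).
- optics.mark_of(picture, query): "location" ([column, row] as shares, 0 to 1, of the picture: columns of its width, rows of its height: a listed point, or the origin of a listed thing).
The state is a dict: "t": time; "joint_pos": joint angles; "qvel": joint speeds; "joint_efforts": joint torques, N m; "eef_pos": TCP position; "tcp_rot": TCP orientation; "force": force on the tool from outside, world axes, zero at the start; "torque": the same for the moment, N m; "grip_width": finger opening in m; "finger_force": force on a finger pad.
Only numpy, scipy, OpenCV 4.12 (cv2) and the standard library are available. Lean on these libraries where they do the work, as an engineer would, in place of code of your own. Each camera call takes 0.05 s, during which the arm holds its last target. There are 200 camera calls.

TASK

Lay the three colour-coded rinse-water vials on their sides in the gravity feeder, one by one, so that they roll down and will come out clean to dirty: the white one (the blank) first, then blue, then red. When all three wait in a row behind the stop, press the orange lever fully down once and let it spring back, so that only the white vial rolls into the pick-up pocket and blue and red move up. Leave all the other vials, pots and bottles standing where they are.

Things in the scene. Friction and masses are not known exactly. Their poses are not given: they have to be found in the camera images.
- vial_white_mid (a point): glass sample vial with flat black screw cap; white disc on the cap and white sleeve round the lower glass. 48 mm diameter, 124 mm tall, straight glass from the foot to 90 mm, cap from 102 mm up; 40 to 90 g. This point: on its axis, half-way up (62 mm above the foot); z runs from foot to cap. At the start it stands upright on the table; grip it across the glass.
- vial_blue_mid (a point): glass sample vial with flat black screw cap; blue disc on the cap and blue sleeve round the lower glass. 48 mm diameter, 124 mm tall, straight glass from the foot to 90 mm, cap from 102 mm up; 40 to 90 g. This point: on its axis, half-way up (62 mm above the foot); z runs from foot to cap. At the start it stands upright on the table; grip it across the glass.
- vial_red_mid (a point): glass sample vial with flat black screw cap; red disc on the cap and red sleeve round the lower glass. 48 mm diameter, 124 mm tall, straight glass from the foot to 90 mm, cap from 102 mm up; 40 to 90 g. This point: on its axis, half-way up (62 mm above the foot); z runs from foot to cap. At the start it stands upright on the table; grip it across the glass.
- feeder: the gravity feeder, a fixed aluminium stand on a grey base plate, 180 x 360 mm; origin under its centre; y level, uphill, away from the robot; x level, along a lying vial's axis, to the robot's right; z up. Two 6 mm wire rails at x = +-26 mm slope down 12 degrees towards -y; a vial lies across them and rolls down by itself. Slick guide plates at x = +-68 mm (inside), 8 mm above the rails, flared lips to 14 mm above them at +-76 mm
- feeder_entry (a point): loading place at the feeder's high end: where the centre of a vial lies when it rests on its side on the rails here, cap facing either way; about 121 mm above the table, 24 mm off the rails. Axes as the feeder's. The rails run on 70 mm uphill to upturned ends; between and under them 35 mm are free. Nothing of the feeder stands higher than this point here; a lying vial has 6 mm play at each end
- feeder_front (a point): centre of the foremost vial when it waits against the front tooth of the release, 175 mm down the slope from feeder_entry; axes as the feeder's. The vials behind touch one another, 48 mm apart along the slope (47 mm along y, 10 mm up each)
- feeder_pocket (a point): centre of a vial that lies in the pick-up pocket at the low end of the rails, against their upturned ends, 71 mm down the slope from feeder_front; axes as the feeder's
- lever_top (a point): top of the orange round grip (18 mm diameter, 42 mm long along x) of the release lever, outside the left (-x) guide plate by the low end. The lever is 55 mm long on a shaft along x, uphill of the grip: pressed straight down it sinks 39 mm (and moves 11 mm towards -y) to its stop, 1 to 3 N, and springs back. Down, the front tooth drops, a rear tooth holds the next vial; let up, the rest roll forward
- release (a joint): angle of the release lever: 0 at rest (up, front tooth raised), 0.75 rad fully down
- tagged_vial_near_mid (a point): bystander: sample vial like the others but with a yellow-green tag on its black cap and no coloured disc, 47x58x124 mm; this point is at its centre, about half-way up
- tagged_vial_far_mid (a point): bystander: sample vial with a yellow-green tag on its black cap and no coloured disc, 42x53x130 mm; this point is at its centre, about half-way up
- pot_mid (a point): bystander: small cream and white lidded pot, 38 mm diameter, 58 mm tall; this point is at its centre, about half-way up
- yellow_bottle_mid (a point): bystander: white square-shouldered bottle with a yellow cap, 66x95x212 mm; this point is at its centre, about half-way up
- amber_bottle_mid (a point): bystander: brown glass bottle with a black cap, 70 mm diameter, 142 mm tall; this point is at its centre, about half-way up
- orange_bottle_mid (a point): bystander: white bottle with an orange cap, 71x100x205 mm; this point is at its centre, about half-way up

How it is judged:
By the outcome, as a careful person would: the job done as asked, in the order asked, and still so for the second after the job is handed in, with the robot touching nothing.
It also fails if it takes over 72 s, if anything falls off the work surface, if the arm or the gripper's body presses on something with over 40 N, if the wrist force passes 120 N, or if a joint passes its speed limit or range.

## Working session

There is one attempt and no reset: what is moved stays moved. The work goes in short steps, Python scripts to look and compute and a tool call to move; the robot and the scene stay as the last step left them, time stands still between calls to the robot, and variables do not carry over. Pictures are saved under pics/ and viewed, at most 10 in all, crops included, and the job is handed in when it is done.

Besides the shell and the picture viewer there is one more tool, called after "Call:" by a JSON object that holds its "name" and its "arguments", one argument or row to a line. arm_command: Moves the arm, as the interface text tells. Its arguments: {"type":"object","properties":{"steps":{"type":"array","items":{"type":"object","properties":{"rx":{"type":"number"},"ry":{"type":"number"},"rz":{"type":"number"},"dx":{"type":"number"},"dy":{"type":"number"},"dz":{"type":"number"},"grip":{"type":"number"}}}},"squeeze":{"type":"number"}},"required":["steps"]}

```bash
mkdir -p pics
cat > h.py <<'E'
from cell import ctrl, optics
import numpy as np, cv2
def px_ray(p,u,v):
    M=np.array(p["cam_to_world"]);d=M[:3,:3]@np.array([(u-p["cx"])/p["fx"],(v-p["cy"])/p["fy"],1]);return M[:3,3],d/np.linalg.norm(d)
def at_z(p,loc,z):
    o,d=px_ray(p,loc[0]*640,loc[1]*480);return o+d*(z-o[2])/d[2]
def tri(rs):
    A=np.zeros((3,3));b=np.zeros(3)
    for o,d in rs:
        P=np.eye(3)-np.outer(d,d);A+=P;b+=P@o
    x=np.linalg.solve(A,b);return x,[round(float(np.linalg.norm((np.eye(3)-np.outer(d,d))@(x-o))),4) for o,d in rs]
def save(p,n): cv2.imwrite(f"pics/{n}.png",p["frame"][:,:,::-1])
E
python3 - <<'E'
from h import *
np.set_printoptions(precision=3,suppress=True)
P={n:optics.grab_frame(n) for n in("scene","side","wrist")}
s=ctrl.read_state();print(s["t"],s["eef_pos"],s["tcp_rot"],ctrl.tcp_to_grasp)
for n in P: save(P[n],n+"0"); print(n,np.array(P[n]["cam_to_world"])[:3,3])
Z=dict(vial_white_mid=.062,vial_blue_mid=.062,vial_red_mid=.062,feeder_entry=.121,feeder_front=.085,feeder_pocket=.07,lever_top=None,tagged_vial_near_mid=.062,tagged_vial_far_mid=.065,pot_mid=.029,yellow_bottle_mid=.106,amber_bottle_mid=.071,orange_bottle_mid=.1,feeder=0)
for q,z in Z.items():
    rs=[]
    for n in P:
        m=optics.mark_of(P[n],q)
        if m:
            a=m[0];l=a["location"];rs.append(px_ray(P[n],l[0]*640,l[1]*480))
            print(q,n,round(a["confidence"],2),np.array(l)*[640,480],at_z(P[n],l,z) if z is not None else "")
    if len(rs)>1: print("   tri",*tri(rs))
E
```

```text
0.15 [0.625 0.    0.231] [-0.     0.707  0.707 -0.   ] -0.0187
scene [-0.225  0.726  0.969]
side [-0.015 -1.209  0.684]
wrist [0.624 0.074 0.373]
vial_white_mid scene 0.62 [239.424 303.12 ] [0.567 0.213 0.062]
vial_white_mid side 0.84 [288.512 226.224] [0.582 0.245 0.062]
   tri [0.566 0.216 0.071] [0.0053, 0.0053]
vial_blue_mid scene 0.59 [220.992 357.888] [0.456 0.354 0.062]
vial_blue_mid side 0.66 [240.832 219.696] [0.457 0.359 0.062]
   tri [0.456 0.355 0.063] [0.0003, 0.0003]
vial_red_mid scene 0.64 [310.592 303.792] [0.433 0.087 0.062]
vial_red_mid side 0.83 [267.2   250.512] [0.452 0.091 0.062]
vial_red_mid wrist 0.93 [63.808 94.608] [0.44  0.089 0.062]
   tri [0.442 0.086 0.062] [0.0075, 0.0082, 0.0032]
feeder_entry scene 0.73 [331.904 216.72 ] [ 0.605 -0.176  0.121]
feeder_entry side 0.65 [364.096 256.896] [ 0.624 -0.166  0.121]
   tri [ 0.612 -0.179  0.123] [0.0064, 0.0064]
feeder_front scene 0.77 [375.808 243.888] [ 0.454 -0.202  0.085]
feeder_front side 0.71 [307.328 284.496] [ 0.455 -0.186  0.085]
   tri [ 0.45  -0.196  0.091] [0.0002, 0.0002]
feeder_pocket scene 0.76 [3
[... 911 characters left out ...]
llow_bottle_mid side 0.9 [323.392 206.496] [0.716 0.264 0.106]
   tri [0.707 0.252 0.108] [0.0038, 0.0038]
amber_bottle_mid scene 0.66 [255.68  233.712] [ 0.759 -0.003  0.071]
amber_bottle_mid wrist 0.88 [484.8   208.704] [0.749 0.007 0.071]
   tri [0.742 0.01  0.087] [0.0004, 0.0004]
orange_bottle_mid scene 0.75 [406.976 186.72 ] [ 0.565 -0.502  0.1  ]
orange_bottle_mid side 0.73 [423.616 332.976] [ 0.575 -0.497  0.1  ]
   tri [ 0.568 -0.503  0.102] [0.0035, 0.0035]
feeder scene 0.57 [350.4   254.592] [ 0.542 -0.195  0.   ]
feeder side 0.97 [336.   306.72] [ 0.54  -0.181  0.   ]
feeder wrist 0.98 [230.272 369.504] [ 0.53  -0.182  0.   ]
   tri [ 0.534 -0.185  0.005] [0.0041, 0.0034, 0.0061]
```

View pics/scene0.png

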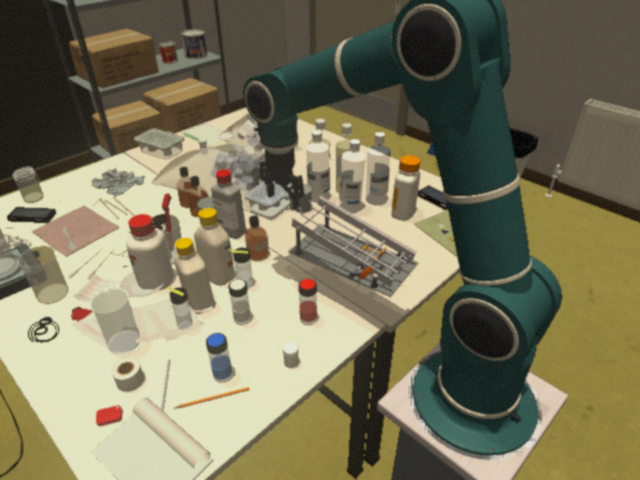

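View pics/side0.png

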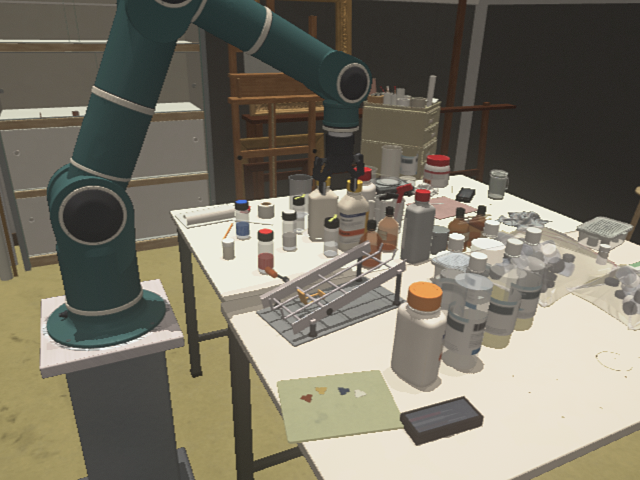

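View pics/wrist0.png

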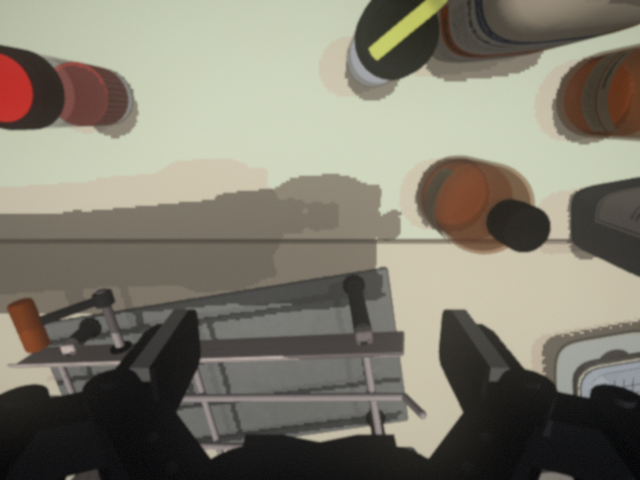

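The pictures show white at scene (239,300), blue at (218,357), red at (308,300), and the feeder at (350,250) with its orange lever at (368,272). The network marks agree, except tagged_near in the side view, where it hit the amber bottle. Next I refine the vials with masks and fit the feeder pose.

```bash
cat >> h.py <<'E'
from scipy.optimize import least_squares
FP=dict(feeder_entry=(0,.121),feeder_front=(-.1712,.0846),feeder_pocket=(-.2406,.0698))
def proj(p,X):
    M=np.linalg.inv(np.array(p["cam_to_world"]));c=M[:3,:3]@X+M[:3,3];return np.array([p["fx"]*c[0]/c[2]+p["cx"],p["fy"]*c[1]/c[2]+p["cy"]])
def cyl(x,y,z0=0,z1=.124,r=.024):
    a=np.linspace(0,2*np.pi,24);return [np.array([x+r*np.cos(t),y+r*np.sin(t),z]) for z in(z0,.124) for t in a]
E
python3 - <<'E'
from h import *
np.set_printoptions(precision=4,suppress=True)
P={n:optics.grab_frame(n) for n in("scene","side","wrist")}
for c in("white","blue","red"):
    obs=[]
    for n in("scene","side"):
        m=optics.masks_of(P[n],f"vial_{c}_mid")
        if m and m[0]["confidence"]>.4:
            b=np.array(m[0]["box"])*[640,480,640,480];obs.append((P[n],[b[0],b[1],b[0]+b[2],b[1]+b[3]]));print(c,n,m[0]["confidence"],b)
    def f(s):
        r=[]
        for p,b in obs:
            q=np.array([proj(p,X) for X in cyl(*s)]);r+=list(np.r_[q.min(0),q.max(0)]-b)
        return r
    s=least_squares(f,[.5,.2],loss="soft_l1");print(c,s.x,np.round(s.fun,1))
obs=[]
for n in P:
    for q in list(FP)+["feeder"]:
        m=optics.mark_of(P[n],q)
        if m and m[0]["confidence"]>.5: obs.append((P[n],q,np.array(m[0]["location"])*[640,480]))
def g(s):
    r=[]
    u=np.array([np.cos(s[2]),np.sin(s[2]),0])
    for p,q,l in obs:
        if q=="feeder": X=np.array([s[0],s[1],0])-u*s[3]
        else: X=np.array([s[0],s[1],0])+u*FP[q][0]+[0,0,FP[q][1]]
        r+=list(proj(p,X)-l)
    return r
s=least_squares(g,[.61,-.18,.1,.08],loss="soft_l1");print("feeder",s.x);
for o,r in zip(obs,np.array(s.fun).reshape(-1,2)):print(o[1],r)
E
```

```text
white scene 0.79 [226.176 278.688  23.872  44.112]
white side 0.62 [280.896 207.024  17.088  46.704]
white [0.5724 0.2116] [ 0.3 -1.1 -0.1  2.2  1.2  2.3 -0.6 -2.8]
blue scene 0.84 [206.272 332.784  28.48   50.304]
blue side 0.75 [233.216 201.12   13.184  36.384]
blue [0.455  0.3556] [ 0.4 -0.5 -0.4  0.9 -0.9 -1.1  2.   2.6]
red scene 0.73 [299.072 279.12   15.872  45.408]
red side 0.81 [257.216 230.4    16.384  41.616]
red [0.4452 0.0881] [-2.2 -1.5  1.3  0.6 -0.7 -2.2  0.4  2. ]
feeder [ 0.623  -0.1662  0.1873  0.0938]
feeder_entry [-3.9719  3.2679]
feeder_front [-2.4985 -1.1984]
feeder_pocket [ 0.2711 -0.4702]
feeder [-0.0868 -0.3436]
feeder_entry [-0.358  0.675]
feeder_front [-0.0572  4.3651]
feeder_pocket [-49.4698  -8.3405]
feeder [-2.2082  3.1498]
feeder [0.4832 0.5824]
```

Call:
{"name": "arm_command", "arguments": {
  "steps": [
    {"dz": 0.04, "rx": -8, "dy": 0.03},
    {"dz": 0.05, "rx": -16, "dy": 0.06},
    {"dz": 0.05, "rx": -24, "dy": 0.09},
    {"dz": 0.05, "rx": -32, "dy": 0.12},
    {"dz": 0.05, "rx": -40, "dy": 0.14},
    {"dz": 0.05, "rx": -40, "dy": 0.14}
  ]
}}

```text
validation failed for argument at $.st...
```

Run:
```python
from h import *
from scipy.spatial.transform import Rotation as R
s=ctrl.read_state();q=s["tcp_rot"];print(s["t"],np.round(s["joint_pos"],3),s["eef_pos"],R.from_quat([*q[1:],q[0]]).as_matrix().round(3).tolist())
```

```text
3.3 [-0.042  0.417 -0.01   1.614  0.005  1.111 -0.053] [6.24995039e-01 2.54836774e-05 2.31298740e-01] [[-0.0, 1.0, -0.0], [1.0, 0.0, -0.0], [-0.0, -0.0, -1.0]]
```

Call:
{"name": "arm_command", "arguments": {
  "steps": [
    {"dx": -0.01, "dy": 0.03, "dz": 0.01, "rx": 8, "ry": 0, "rz": 0, "grip": 0.085},
    {"dx": -0.02, "dy": 0.05, "dz": 0.01, "rx": 16, "ry": 0, "rz": 0, "grip": 0.085},
    {"dx": -0.03, "dy": 0.08, "dz": 0.0, "rx": 24, "ry": 0, "rz": 0, "grip": 0.085},
    {"dx": -0.04, "dy": 0.1, "dz": -0.01, "rx": 32, "ry": 0, "rz": 0, "grip": 0.085},
    {"dx": -0.05, "dy": 0.12, "dz": -0.02, "rx": 40, "ry": 0, "rz": 0, "grip": 0.085},
    {"dx": -0.053, "dy": 0.13, "dz": -0.04, "rx": 48, "ry": 0, "rz": 0, "grip": 0.085},
    {"dx": -0.053, "dy": 0.13, "dz": -0.06, "rx": 55, "ry": 0, "rz": 0, "grip": 0.085},
    {"dx": -0.053, "dy": 0.13, "dz": -0.06, "rx": 55, "ry": 0, "rz": 0, "grip": 0.085}
  ],
  "squeeze": 35
}}

```text
t: 4.1
eef_pos: [0.5705, 0.1275, 0.1665]
tcp_rot: [-0.33, 0.63, 0.624, 0.326]
force: [0.1, -0.1, -0.0]
grip_width: 0.085
finger_force: 0.0
```

Run:
```python
from h import *
from scipy.spatial.transform import Rotation as R
s=ctrl.read_state();q=s["tcp_rot"];print(s["t"],np.round(s["joint_pos"],3),s["eef_pos"],R.from_quat([*q[1:],q[0]]).as_matrix().round(3).tolist())
p=optics.grab_frame("wrist");save(p,"w1")
for k in("vial_white_mid","tagged_vial_near_mid"):
    for m in optics.mark_of(p,k)[:2]: print(k,m,at_z(p,m["location"],.062))
```

```text
4.1 [ 0.409  0.622 -0.319  1.838 -0.898  1.091  0.718] [0.57048727 0.12747441 0.16646133] [[0.01, 1.0, -0.001], [0.571, -0.005, 0.821], [0.821, -0.009, -0.571]]
vial_white_mid {'location': [0.4948, 0.5767], 'confidence': 0.73} [0.56716312 0.21395603 0.062     ]
```

View pics/w1.png

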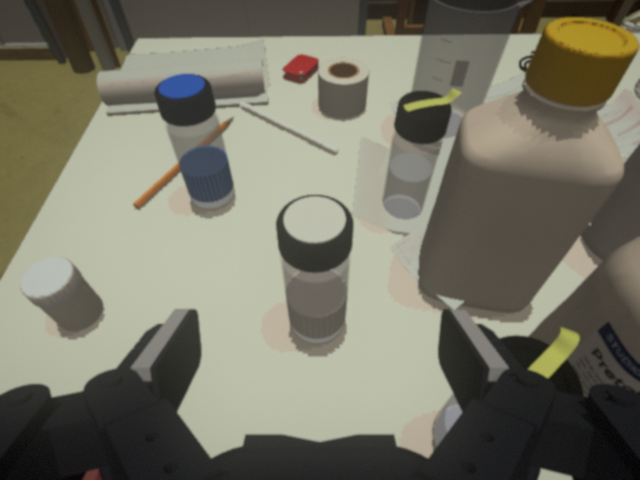

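White stands centred between the open fingers at (315,270). The near tagged vial is to the right at about (520,380), outside the path. Now I approach and close.

Call:
{"name": "arm_command", "arguments": {
  "steps": [
    {"dx": 0, "dy": 0.009, "dz": -0.042, "rx": 0, "ry": 0, "rz": 0, "grip": 0.085},
    {"dx": 0, "dy": 0.039, "dz": -0.063, "rx": 0, "ry": 0, "rz": 0, "grip": 0.085},
    {"dx": 0, "dy": 0.069, "dz": -0.084, "rx": 0, "ry": 0, "rz": 0, "grip": 0.085},
    {"dx": 0, "dy": 0.099, "dz": -0.105, "rx": 0, "ry": 0, "rz": 0, "grip": 0.085},
    {"dx": 0, "dy": 0.099, "dz": -0.105, "rx": 0, "ry": 0, "rz": 0, "grip": 0.085},
    {"dx": 0, "dy": 0.099, "dz": -0.105, "rx": 0, "ry": 0, "rz": 0, "grip": 0.03},
    {"dx": 0, "dy": 0.099, "dz": -0.105, "rx": 0, "ry": 0, "rz": 0, "grip": 0.03},
    {"dx": 0, "dy": 0.099, "dz": -0.105, "rx": 0, "ry": 0, "rz": 0, "grip": 0.03},
    {"dx": 0, "dy": 0.099, "dz": -0.105, "rx": 0, "ry": 0, "rz": 0, "grip": 0.03},
    {"dx": 0, "dy": 0.099, "dz": -0.105, "rx": 0, "ry": 0, "rz": 0, "grip": 0.03}
  ],
  "squeeze": 35
}}

```text
t: 5.25
eef_pos: [0.5729, 0.2287, 0.0676]
tcp_rot: [-0.326, 0.627, 0.627, 0.327]
force: [-0.1, 0.2, 7.7]
grip_width: 0.0479
finger_force: 34.1
```

Run:
```python
from h import *
s=ctrl.read_state();print(s)
p=optics.grab_frame("wrist");save(p,"w2")
```

```text
{'t': 5.25, 'joint_pos': array([ 0.29310929,  0.79399772, -0.39350966,  1.86757048, -1.01630337,
        0.83683115,  0.83692791]), 'qvel': array([ 0.00192122,  0.00026973, -0.00343497, -0.0003562 ,  0.00031038,
        0.00019457,  0.00029657]), 'joint_efforts': array([ -0.15492884, -91.04329348, -11.841892  , -21.29098535,
        -1.06088128,   1.58316549,  -0.09701546]), 'eef_pos': array([0.57289414, 0.22872174, 0.0676167 ]), 'tcp_rot': array([-0.32591779,  0.627006  ,  0.62732892,  0.32726061]), 'force': array([-0.05806767,  0.16088441,  7.712578  ]), 'torque': array([ 0.35952481, -0.13262325, -0.04477788]), 'finger_force': 34.139206409454346, 'grip_width': 0.04791472002327608}
```

View pics/w2.png

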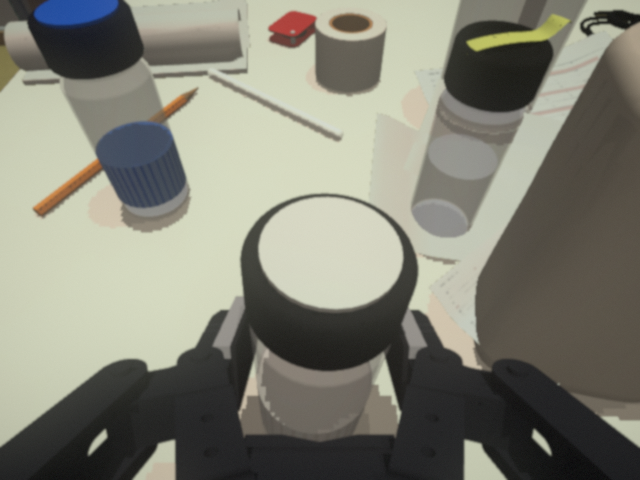

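White is held: opening is 47.9 mm and the cap is centred at (330,270). I lift, move over the feeder level with the table, and look at it from close by.

Call:
{"name": "arm_command", "arguments": {
  "steps": [
    {"dx": 0, "dy": 0, "dz": 0.02, "rx": 0, "ry": 0, "rz": 0, "grip": 0.03},
    {"dx": 0, "dy": 0, "dz": 0.06, "rx": 0, "ry": 0, "rz": 0, "grip": 0.03},
    {"dx": 0, "dy": -0.01, "dz": 0.1, "rx": 0, "ry": 0, "rz": 0, "grip": 0.03},
    {"dx": -0.01, "dy": -0.03, "dz": 0.14, "rx": -8, "ry": 0, "rz": 0, "grip": 0.03},
    {"dx": -0.02, "dy": -0.06, "dz": 0.17, "rx": -16, "ry": 0, "rz": 0, "grip": 0.03},
    {"dx": -0.03, "dy": -0.1, "dz": 0.185, "rx": -24, "ry": 0, "rz": 0, "grip": 0.03},
    {"dx": -0.04, "dy": -0.14, "dz": 0.185, "rx": -32, "ry": 0, "rz": 0, "grip": 0.03},
    {"dx": -0.04, "dy": -0.18, "dz": 0.185, "rx": -40, "ry": 0, "rz": 0, "grip": 0.03},
    {"dx": -0.04, "dy": -0.22, "dz": 0.185, "rx": -48, "ry": 0, "rz": 0, "grip": 0.03},
    {"dx": -0.04, "dy": -0.265, "dz": 0.185, "rx": -55, "ry": 0, "rz": 0, "grip": 0.03},
    {"dx": -0.04, "dy": -0.31, "dz": 0.185, "rx": -55, "ry": 0, "rz": 0, "grip": 0.03},
    {"dx": -0.04, "dy": -0.355, "dz": 0.185, "rx": -55, "ry": 0, "rz": 0, "grip": 0.03}
  ]
}}

```text
t: 6.5
eef_pos: [0.5319, -0.1271, 0.2523]
tcp_rot: [0.001, 0.707, 0.708, 0.0]
force: [1.1, -0.0, -1.1]
grip_width: 0.0475
finger_force: 35.7
```

Call:
{"name": "arm_command", "arguments": {
  "steps": [
    {"dx": 0, "dy": -0.045, "dz": 0, "rx": 0, "ry": 0, "rz": 0, "grip": 0.03},
    {"dx": 0, "dy": -0.09, "dz": 0, "rx": 0, "ry": 0, "rz": 0, "grip": 0.03},
    {"dx": 0, "dy": -0.135, "dz": 0, "rx": 0, "ry": 0, "rz": 0, "grip": 0.03},
    {"dx": 0, "dy": -0.155, "dz": 0, "rx": 0, "ry": 0, "rz": 0, "grip": 0.03},
    {"dx": 0, "dy": -0.155, "dz": 0, "rx": 0, "ry": 0, "rz": 0, "grip": 0.03}
  ]
}}

```text
t: 7.0
eef_pos: [0.5307, -0.285, 0.2516]
tcp_rot: [0.001, 0.709, 0.705, -0.001]
force: [0.7, 0.9, -0.8]
grip_width: 0.0478
finger_force: 35.7
```

```bash
cat >> h.py <<'E'
def fit_feeder(P,qs=("feeder","feeder_entry","feeder_front","feeder_pocket"),extra=()):
    obs=list(extra)
    for p in P:
        for q in qs:
            m=optics.mark_of(p,q)
            if m and m[0]["confidence"]>.5: obs.append((p,q,np.array(m[0]["location"])*[640,480]))
    def g(s):
        r=[];u=np.array([np.cos(s[2]),np.sin(s[2]),0])
        for p,q,l in obs:
            X=np.array([s[0],s[1],0])-u*s[3] if q=="feeder" else np.array([s[0],s[1],0])+u*FP[q][0]+[0,0,FP[q][1]]
            r+=list(proj(p,X)-l)
        return r
    s=least_squares(g,[.61,-.18,.1,.08],loss="soft_l1",f_scale=2)
    for o,r in zip(obs,np.array(s.fun).reshape(-1,2)):print(o[1],o[2].round(),r.round(1))
    return s.x
E
python3 - <<'E'
from h import *
s=ctrl.read_state();print(s["t"],s["eef_pos"],s["tcp_rot"],s["grip_width"],s["joint_pos"].round(2))
p=optics.grab_frame("wrist");save(p,"w3")
print(fit_feeder([p]))
for m in optics.mark_of(p,"lever_top")[:1]: print(m,at_z(p,m["location"],.094))
E
```

```text
7.0 [ 0.53068501 -0.28501523  0.2516131 ] [ 6.00584014e-04  7.09121296e-01  7.05085966e-01 -6.38703042e-04] 0.047800174057655985 [ 0.39  0.36  0.07  1.65 -0.02  1.13  0.46]
feeder [323.  82.] [0.3 2.6]
feeder_entry [463.  45.] [-0.6 -0.4]
feeder_front [204. 101.] [ 1.9 -2. ]
feeder_pocket [123. 116.] [-1.2  0.7]
[ 0.61740273 -0.16978436  0.17399888  0.08504379]
{'location': [0.7247, 0.0898], 'confidence': 0.71} [ 0.62714329 -0.16510211  0.094     ]
```

View pics/w3.png

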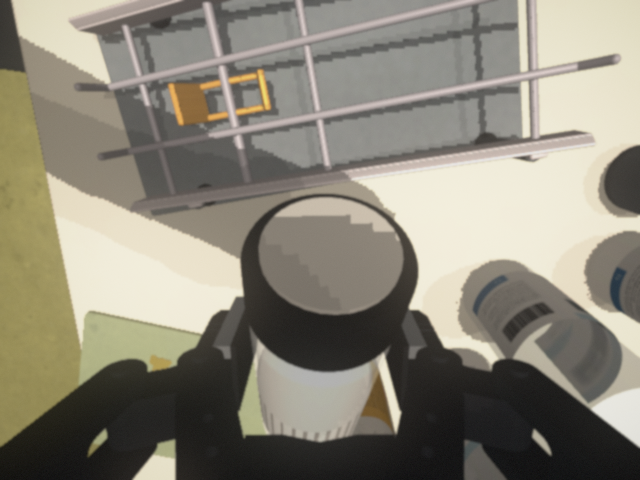

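The picture shows both rails clearly: the lower one from (100,157) to (618,60), the upper one through (150,75) and (300,43). I fit the rail lines for yaw and lateral position.

```bash
cat > r.py <<'E'
from h import *
np.set_printoptions(precision=4,suppress=True)
p=optics.grab_frame("wrist");g=cv2.cvtColor(p["frame"],cv2.COLOR_RGB2GRAY).astype(float)
def track(c,a,b):
    out=[]
    for x in c:
        y=a[1]+(b[1]-a[1])*(x-a[0])/(b[0]-a[0]);ys=np.arange(int(y)-8,int(y)+9)
        w=np.clip(g[ys,x]-np.percentile(g[ys,x],60),0,None);
        if w.max()>12: out.append((x,(w*ys).sum()/w.sum()))
    out=np.array(out);k=np.polyfit(out[:,0],out[:,1],1)
    ok=abs(np.polyval(k,out[:,0])-out[:,1])<2;return out[ok]
L=track([245,260,340,380,420,460,500],(100,157),(618,60));U=track([160,175,240,260,280,340,370,400,430],(150,75),(300,43))
print(len(L),len(U))
T=np.tan(np.radians(12))
def f(s):
    r=[]
    u=np.array([np.cos(s[1]),np.sin(s[1])]);x=np.array([u[1],-u[0]])
    for pts,sx in((L,.026),(U,-.026)):
        q=[]
        for k in(-.2,.05):
            X=np.array([.617,s[0]])+u*k+x*sx;q.append(proj(p,np.r_[X,.0946+s[2]+T*(k-.0056)]))
        d=q[1]-q[0];n=np.array([-d[1],d[0]])/np.hypot(*d);r+=list((pts-q[0])@n)
    return r
s=least_squares(f,[-.17,.17,0]);print(s.x,np.round(s.fun,1))
s=least_squares(lambda t:f([t[0],t[1],0]),[-.17,.17]);print(s.x,np.round(s.fun,1))
E
python3 r.py
```

```text
7 9
[-0.1684  0.1723  0.0013] [ 0.3  0.6  0.3 -0.  -0.  -0.6 -0.4 -0.6 -0.4 -0.2  0.   0.2  0.2  0.2
  0.1  0.3]
[-0.1684  0.1718] [ 0.6  0.8  0.5  0.1  0.1 -0.5 -0.3 -0.6 -0.5 -0.3 -0.   0.1  0.   0.
 -0.   0.1]
```

```bash
cat >> h.py <<'E'
from scipy.spatial.transform import Rotation as R
def q2R(q): return R.from_quat([*np.array(q)[1:],q[0]])
H=q2R([0,.70710678,.70710678,0])
def place(a=np.radians(9.85),tilt=-35): return R.from_euler("z",a)*R.from_euler("x",np.radians(tilt))*H
E
python3 - <<'E'
from h import *
np.set_printoptions(precision=4,suppress=True)
s=ctrl.read_state();p=optics.grab_frame("wrist")
print(s["eef_pos"],s["grip_width"])
Rt=q2R(s["tcp_rot"]).as_matrix();o,d=px_ray(p,331,254)
o=Rt.T@(o-s["eef_pos"]);d=Rt.T@d
Rp=(R.from_euler("x",55,degrees=True)*H).as_matrix();tp=np.array([.5729,.2287,.0676])
O=Rp@o+tp;D=Rp@d;top=O+D*(.124-O[2])/D[2];print("vial at pick",top)
mid=Rp.T@(np.array([top[0],top[1],.062])-tp);print("mid in tool",mid)
Pl=place();t=np.array([.617,-.168,.124])-Pl.apply(mid);print("tcp place",t,"from now cmd",t-[.532,-.281,.251])
print("mid offset",Pl.apply(mid),"rotvec home->place deg",np.degrees((Pl*H.inv()).as_rotvec()))
for k,tilt in((1,-8),(2,-35)):print(np.degrees((place(np.radians(9.85)*(.4 if k==1 else 1),tilt)*H.inv()).as_rotvec()))
E
```

```text
[ 0.5322 -0.2801  0.2515] 0.0476674763132223
vial at pick [0.5752 0.2173 0.124 ]
mid in tool [-0.0111  0.0023 -0.0061]
tcp place [ 0.6138 -0.1629  0.1126] from now cmd [ 0.0818  0.1181 -0.1384]
mid offset [ 0.0032 -0.0051  0.0114] rotvec home->place deg [-34.9127  -3.0084   9.5415]
[-7.9968 -0.2751  3.9336]
[-34.9127  -3.0084   9.5415]
```

Call:
{"name": "arm_command", "arguments": {
  "steps": [
    {"dx": 0.01, "dy": 0.02, "dz": 0, "rx": -7, "ry": -0.6, "rz": 1.9, "grip": 0.03},
    {"dx": 0.03, "dy": 0.05, "dz": 0, "rx": -14, "ry": -1.2, "rz": 3.8, "grip": 0.03},
    {"dx": 0.05, "dy": 0.08, "dz": -0.02, "rx": -21, "ry": -1.8, "rz": 5.7, "grip": 0.03},
    {"dx": 0.07, "dy": 0.1, "dz": -0.04, "rx": -28, "ry": -2.4, "rz": 7.6, "grip": 0.03},
    {"dx": 0.082, "dy": 0.118, "dz": -0.07, "rx": -34.9, "ry": -3.0, "rz": 9.5, "grip": 0.03},
    {"dx": 0.082, "dy": 0.118, "dz": -0.1, "rx": -34.9, "ry": -3.0, "rz": 9.5, "grip": 0.03},
    {"dx": 0.082, "dy": 0.118, "dz": -0.12, "rx": -34.9, "ry": -3.0, "rz": 9.5, "grip": 0.03},
    {"dx": 0.082, "dy": 0.118, "dz": -0.12, "rx": -34.9, "ry": -3.0, "rz": 9.5, "grip": 0.03}
  ]
}}

```text
t: 8.2
eef_pos: [0.6129, -0.162, 0.1287]
tcp_rot: [0.229, 0.613, 0.73, -0.195]
force: [-0.6, -0.8, -0.7]
grip_width: 0.0477
finger_force: 35.6
```

Run:
```python
from h import *
np.set_printoptions(precision=4,suppress=True)
s=ctrl.read_state();print(s["t"],s["eef_pos"],np.degrees((q2R(s["tcp_rot"])*H.inv()).as_rotvec()),s["grip_width"],s["joint_pos"],s["force"])
P=[optics.grab_frame(n) for n in("scene","side")]
save(P[1],"s4")
for p in P:
    for k in("vial_white_mid",):
        for m in optics.mark_of(p,k)[:1]: print(m,at_z(p,m["location"],.142))
a,b=P[0]["frame"][170:300,250:430],P[1]["frame"][200:330,250:430]
cv2.imwrite("pics/c4.png",cv2.resize(np.hstack([a,b]),None,fx=2.2,fy=2.2)[:,:,::-1])
```

```text
8.2 [ 0.6129 -0.162   0.1287] [-34.8965  -2.7884   9.6571] 0.04768609737946025 [-0.1895  0.5431  0.1501  1.8424  0.7426  0.8429 -0.4184] [-0.6069 -0.8389 -0.7126]
{'location': [0.5119, 0.439], 'confidence': 0.69} [ 0.6152 -0.1681  0.142 ]
{'location': [0.5684, 0.5144], 'confidence': 0.63} [ 0.6305 -0.1508  0.142 ]
```

View pics/c4.png

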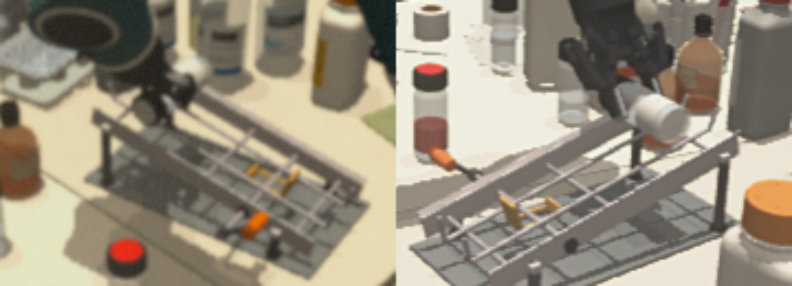

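The vial is held level across the rails near the high end, cap towards the left plate. Now I lower it.

Call:
{"name": "arm_command", "arguments": {
  "steps": [
    {"dx": 0, "dy": 0, "dz": -0.008, "rx": 0, "ry": 0, "rz": 0, "grip": 0.03},
    {"dx": 0, "dy": 0, "dz": -0.014, "rx": 0, "ry": 0, "rz": 0, "grip": 0.03},
    {"dx": 0, "dy": 0, "dz": -0.019, "rx": 0, "ry": 0, "rz": 0, "grip": 0.03},
    {"dx": 0, "dy": 0, "dz": -0.019, "rx": 0, "ry": 0, "rz": 0, "grip": 0.03}
  ]
}}

```text
t: 8.8
eef_pos: [0.6136, -0.163, 0.1114]
tcp_rot: [0.23, 0.614, 0.73, -0.194]
force: [-0.4, -0.0, -1.3]
grip_width: 0.0477
finger_force: 35.6
```

Call:
{"name": "arm_command", "arguments": {
  "steps": [
    {"dx": 0, "dy": 0, "dz": -0.002, "rx": 0, "ry": 0, "rz": 0, "grip": 0.03},
    {"dx": 0, "dy": 0, "dz": -0.003, "rx": 0, "ry": 0, "rz": 0, "grip": 0.03}
  ]
}}

```text
t: 9.0
eef_pos: [0.614, -0.163, 0.1092]
tcp_rot: [0.23, 0.614, 0.73, -0.194]
force: [0.5, -0.7, 0.2]
grip_width: 0.0477
finger_force: 35.6
```

Call:
{"name": "arm_command", "arguments": {
  "steps": [
    {"dx": 0, "dy": 0, "dz": 0, "rx": 0, "ry": 0, "rz": 0, "grip": 0.085},
    {"dx": 0, "dy": 0, "dz": 0, "rx": 0, "ry": 0, "rz": 0, "grip": 0.085},
    {"dx": 0, "dy": 0, "dz": 0, "rx": 0, "ry": 0, "rz": 0, "grip": 0.085},
    {"dx": 0, "dy": 0, "dz": 0, "rx": 0, "ry": 0, "rz": 0, "grip": 0.085},
    {"dx": 0, "dy": 0, "dz": 0.008, "rx": 0, "ry": 0, "rz": 0, "grip": 0.085},
    {"dx": 0, "dy": 0, "dz": 0.02, "rx": 0, "ry": 0, "rz": 0, "grip": 0.085},
    {"dx": 0, "dy": 0, "dz": 0.05, "rx": 0, "ry": 0, "rz": 0, "grip": 0.085},
    {"dx": 0, "dy": 0, "dz": 0.09, "rx": 0, "ry": 0, "rz": 0, "grip": 0.085}
  ]
}}

```text
t: 9.8
eef_pos: [0.6133, -0.1629, 0.2001]
tcp_rot: [0.229, 0.614, 0.73, -0.194]
force: [0.6, 0.1, -0.0]
grip_width: 0.0855
finger_force: 0.0
```

Run:
```python
from h import *
s=ctrl.read_state();print(s["t"],s["eef_pos"],s["force"])
P=[optics.grab_frame(n) for n in("scene","side")]
for p in P:
    for m in optics.mark_of(p,"vial_white_mid")[:1]: print(m,at_z(p,m["location"],.085))
a,b=P[0]["frame"][170:300,250:430],P[1]["frame"][200:330,250:430]
cv2.imwrite("pics/c5.png",cv2.resize(np.hstack([a,b]),None,fx=2.2,fy=2.2)[:,:,::-1])
```

```text
9.8 [ 0.61329083 -0.16293406  0.2000894 ] [ 0.62345438  0.07358438 -0.01795125]
{'location': [0.5441, 0.4779], 'confidence': 0.9} [ 0.5590038  -0.19989113  0.085     ]
{'location': [0.5125, 0.5629], 'confidence': 0.79} [ 0.53658931 -0.13452029  0.085     ]
```

View pics/c5.png

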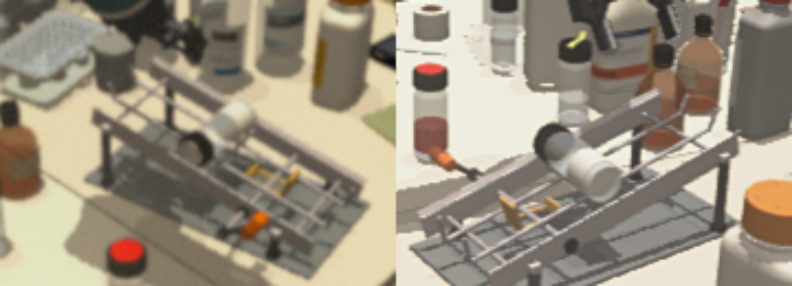

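White lies across the rails between the plates, still rolling down. Next is blue.

Run:
```python
from h import *
A=place();B=place(np.radians(17),55);C=place(np.radians(0),55)
for n,a,b in(("place->blue",A,B),("blue->place",B,A),("place->red",A,C),("red->place",C,A),("place->level",A,H)):print(n,np.degrees((b*a.inv()).as_rotvec()).round(1))
```

```text
place->blue [87.6 20.9  5.6]
blue->place [-87.6 -20.9  -5.6]
place->red [89.8  7.7 -7.7]
red->place [-89.8  -7.7   7.7]
place->level [34.9  3.  -9.5]
```

Call:
{"name": "arm_command", "arguments": {
  "steps": [
    {"dx": -0.005, "dy": 0.01, "dz": 0.04, "rx": 8.0, "ry": 1.9, "rz": 0.5, "grip": 0.085},
    {"dx": -0.015, "dy": 0.04, "dz": 0.06, "rx": 15.9, "ry": 3.8, "rz": 1.0, "grip": 0.085},
    {"dx": -0.025, "dy": 0.08, "dz": 0.07, "rx": 23.9, "ry": 5.7, "rz": 1.5, "grip": 0.085},
    {"dx": -0.035, "dy": 0.12, "dz": 0.07, "rx": 31.9, "ry": 7.6, "rz": 2.0, "grip": 0.085},
    {"dx": -0.045, "dy": 0.16, "dz": 0.07, "rx": 39.8, "ry": 9.5, "rz": 2.5, "grip": 0.085},
    {"dx": -0.055, "dy": 0.2, "dz": 0.07, "rx": 47.8, "ry": 11.4, "rz": 3.1, "grip": 0.085},
    {"dx": -0.07, "dy": 0.24, "dz": 0.06, "rx": 55.7, "ry": 13.3, "rz": 3.6, "grip": 0.085},
    {"dx": -0.085, "dy": 0.28, "dz": 0.04, "rx": 63.7, "ry": 15.2, "rz": 4.1, "grip": 0.085},
    {"dx": -0.1, "dy": 0.32, "dz": 0.02, "rx": 71.7, "ry": 17.1, "rz": 4.6, "grip": 0.085},
    {"dx": -0.115, "dy": 0.35, "dz": 0.0, "rx": 79.6, "ry": 19.0, "rz": 5.1, "grip": 0.085},
    {"dx": -0.119, "dy": 0.373, "dz": -0.02, "rx": 87.6, "ry": 20.9, "rz": 5.6, "grip": 0.085},
    {"dx": -0.119, "dy": 0.373, "dz": -0.02, "rx": 87.6, "ry": 20.9, "rz": 5.6, "grip": 0.085}
  ]
}}

```text
t: 11.2
eef_pos: [0.4922, 0.21, 0.1743]
tcp_rot: [-0.377, 0.529, 0.71, 0.273]
force: [-0.1, -0.5, -0.8]
grip_width: 0.0851
finger_force: 0.0
```

```bash
cat > look.py <<'E'
import sys
from h import *
np.set_printoptions(precision=4,suppress=True)
s=ctrl.read_state();print(s["t"],s["eef_pos"],np.degrees((q2R(s["tcp_rot"])*H.inv()).as_rotvec()),s["joint_pos"])
p=optics.grab_frame("wrist")
if len(sys.argv)>2: save(p,sys.argv[2])
m=optics.masks_of(p,sys.argv[1])
if m:
    b=np.array(m[0]["box"])*[640,480,640,480];b=[b[0],b[1],b[0]+b[2],b[1]+b[3]];print(m[0]["confidence"],b)
    def f(t):
        q=np.array([proj(p,X) for X in cyl(*t)]);return np.r_[q.min(0),q.max(0)]-b
    r=least_squares(f,[float(sys.argv[3]),float(sys.argv[4])]);print(r.x,r.fun)
m=optics.mark_of(p,sys.argv[1]);print(m[0]["confidence"],at_z(p,m[0]["location"],.062)) if m else 0
for n in("scene","side"):
    p=optics.grab_frame(n)
    for m in optics.mark_of(p,"vial_white_mid")[:1]: print("white",at_z(p,m["location"],.085))
E
python3 look.py vial_blue_mid w6 .455 .355
```

```text
11.2 [0.4922 0.21   0.1743] [54.9406  8.779  15.2913] [ 0.2678  0.5931 -0.3394  1.8759 -0.8156  1.1713  0.762 ]
0.86 [np.float64(302.784), np.float64(137.51999999999998), np.float64(367.87199999999996), np.float64(280.89599999999996)]
[0.4574 0.359 ] [-1.0967 -0.4647  1.0955  0.2475]
0.58 [0.4546 0.3608 0.062 ]
white [ 0.464  -0.2011  0.085 ]
white [ 0.4563 -0.1789  0.085 ]
```

Call:
{"name": "arm_command", "arguments": {
  "steps": [
    {"dx": -0.008, "dy": 0.037, "dz": -0.025, "rx": 0, "ry": 0, "rz": 0, "grip": 0.085},
    {"dx": -0.015, "dy": 0.074, "dz": -0.05, "rx": 0, "ry": 0, "rz": 0, "grip": 0.085},
    {"dx": -0.024, "dy": 0.103, "dz": -0.071, "rx": 0, "ry": 0, "rz": 0, "grip": 0.085},
    {"dx": -0.033, "dy": 0.131, "dz": -0.092, "rx": 0, "ry": 0, "rz": 0, "grip": 0.085},
    {"dx": -0.041, "dy": 0.16, "dz": -0.113, "rx": 0, "ry": 0, "rz": 0, "grip": 0.085},
    {"dx": -0.041, "dy": 0.16, "dz": -0.113, "rx": 0, "ry": 0, "rz": 0, "grip": 0.085},
    {"dx": -0.041, "dy": 0.16, "dz": -0.113, "rx": 0, "ry": 0, "rz": 0, "grip": 0.03},
    {"dx": -0.041, "dy": 0.16, "dz": -0.113, "rx": 0, "ry": 0, "rz": 0, "grip": 0.03},
    {"dx": -0.041, "dy": 0.16, "dz": -0.113, "rx": 0, "ry": 0, "rz": 0, "grip": 0.03},
    {"dx": -0.041, "dy": 0.16, "dz": -0.113, "rx": 0, "ry": 0, "rz": 0, "grip": 0.03},
    {"dx": -0.041, "dy": 0.16, "dz": -0.113, "rx": 0, "ry": 0, "rz": 0, "grip": 0.03}
  ]
}}

```text
t: 12.65
eef_pos: [0.455, 0.3696, 0.0672]
tcp_rot: [-0.371, 0.528, 0.713, 0.275]
force: [-0.1, -2.1, 6.6]
grip_width: 0.0472
finger_force: 36.1
```

```bash
cat > held.py <<'E'
import sys
from h import *
np.set_printoptions(precision=4,suppress=True)
c=sys.argv[1];tilt=55;s=ctrl.read_state();print(s["t"],s["eef_pos"],np.degrees((q2R(s["tcp_rot"])*H.inv()).as_rotvec()),s["grip_width"],s["force"],s["joint_pos"])
p=optics.grab_frame("wrist")
f=cv2.cvtColor(p["frame"],cv2.COLOR_RGB2HSV).astype(int);h,S,V=f[...,0],f[...,1],f[...,2]
m=((h>100)&(h<130) if c=="blue" else ((h<8)|(h>172)))&(S>150)&(V>60)
n,l,st,ce=cv2.connectedComponentsWithStats(m.astype(np.uint8));i=1+np.argmax(st[1:,4]);print("disc",st[i],ce[i])
x,y,w,hh=st[i][:4]
o,d=px_ray(p,x+w/2,y+hh/2);top=o+d*(.124-o[2])/d[2];print("vial",top)
mid=q2R(s["tcp_rot"]).inv().apply(np.array([top[0],top[1],.062])-s["eef_pos"]);print("mid tool",mid)
t=np.array([.617,-.168,.123])-place().apply(mid);print("place tcp",t)
E
python3 held.py blue
```

```text
12.65 [0.455  0.3696 0.0672] [54.6098  8.0864 15.6196] 0.04716971143394739 [-0.1202 -2.128   6.6465] [ 0.0705  0.7806 -0.4587  1.9395 -0.9979  0.7945  0.8606]
disc [  249   192   144   117 13054] [320.5219 249.6067]
vial [0.4578 0.3596 0.124 ]
mid tool [-0.0102 -0.0002 -0.0055]
place tcp [ 0.6163 -0.1629  0.1127]
```

Call:
{"name": "arm_command", "arguments": {
  "steps": [
    {"dx": 0, "dy": 0, "dz": 0.02, "rx": 0, "ry": 0, "rz": 0, "grip": 0.03},
    {"dx": 0, "dy": 0, "dz": 0.06, "rx": 0, "ry": 0, "rz": 0, "grip": 0.03},
    {"dx": 0, "dy": -0.01, "dz": 0.1, "rx": 0, "ry": 0, "rz": 0, "grip": 0.03},
    {"dx": 0.015, "dy": -0.04, "dz": 0.13, "rx": -8.0, "ry": -1.9, "rz": -0.5, "grip": 0.03},
    {"dx": 0.03, "dy": -0.08, "dz": 0.15, "rx": -15.9, "ry": -3.8, "rz": -1.0, "grip": 0.03},
    {"dx": 0.045, "dy": -0.125, "dz": 0.155, "rx": -23.9, "ry": -5.7, "rz": -1.5, "grip": 0.03},
    {"dx": 0.06, "dy": -0.17, "dz": 0.155, "rx": -31.9, "ry": -7.6, "rz": -2.0, "grip": 0.03},
    {"dx": 0.075, "dy": -0.215, "dz": 0.155, "rx": -39.8, "ry": -9.5, "rz": -2.5, "grip": 0.03},
    {"dx": 0.09, "dy": -0.26, "dz": 0.155, "rx": -47.8, "ry": -11.4, "rz": -3.1, "grip": 0.03},
    {"dx": 0.105, "dy": -0.305, "dz": 0.155, "rx": -55.7, "ry": -13.3, "rz": -3.6, "grip": 0.03},
    {"dx": 0.12, "dy": -0.35, "dz": 0.155, "rx": -63.7, "ry": -15.2, "rz": -4.1, "grip": 0.03},
    {"dx": 0.135, "dy": -0.395, "dz": 0.155, "rx": -71.7, "ry": -17.1, "rz": -4.6, "grip": 0.03}
  ]
}}

```text
t: 13.9
eef_pos: [0.59, -0.0273, 0.2231]
tcp_rot: [0.124, 0.627, 0.761, -0.11]
force: [-1.0, 0.6, -1.0]
grip_width: 0.0469
finger_force: 36.2
```

```bash
cat > go.py <<'E'
import sys
from h import *
np.set_printoptions(precision=4,suppress=True)
s=ctrl.read_state();B=place();t=np.array(eval(sys.argv[1]))
print(s["t"],s["eef_pos"],s["grip_width"],s["force"],"shift",t-s["eef_pos"],"rot",np.degrees((B*q2R(s["tcp_rot"]).inv()).as_rotvec()))
E
python3 go.py .616,-.163,.150
```

```text
13.9 [ 0.59   -0.0273  0.2231] 0.046920021837884796 [-0.9983  0.5983 -1.017 ] shift [ 0.026  -0.1357 -0.0731] rot [-15.6038  -3.5462  -0.9119]
```

Call:
{"name": "arm_command", "arguments": {
  "steps": [
    {"dx": 0.01, "dy": -0.045, "dz": 0, "rx": -8, "ry": -1.9, "rz": -0.5, "grip": 0.03},
    {"dx": 0.02, "dy": -0.09, "dz": 0, "rx": -15.9, "ry": -3.8, "rz": -1.0, "grip": 0.03},
    {"dx": 0.027, "dy": -0.13, "dz": -0.02, "rx": -15.9, "ry": -3.8, "rz": -1.0, "grip": 0.03},
    {"dx": 0.027, "dy": -0.138, "dz": -0.05, "rx": -15.9, "ry": -3.8, "rz": -1.0, "grip": 0.03},
    {"dx": 0.027, "dy": -0.138, "dz": -0.08, "rx": -15.9, "ry": -3.8, "rz": -1.0, "grip": 0.03},
    {"dx": 0.027, "dy": -0.138, "dz": -0.095, "rx": -15.9, "ry": -3.8, "rz": -1.0, "grip": 0.03},
    {"dx": 0.027, "dy": -0.138, "dz": -0.105, "rx": -15.9, "ry": -3.8, "rz": -1.0, "grip": 0.03},
    {"dx": 0.027, "dy": -0.138, "dz": -0.109, "rx": -15.9, "ry": -3.8, "rz": -1.0, "grip": 0.03},
    {"dx": 0.027, "dy": -0.138, "dz": -0.109, "rx": -15.9, "ry": -3.8, "rz": -1.0, "grip": 0.03}
  ]
}}

```text
t: 14.8
eef_pos: [0.6163, -0.1628, 0.1128]
tcp_rot: [0.23, 0.614, 0.73, -0.193]
force: [0.2, -0.2, 0.1]
grip_width: 0.0472
finger_force: 36.2
```

```bash
python3 go.py .616,-.163,.110
```

```text
14.8 [ 0.6163 -0.1628  0.1128] 0.047152216931465075 [ 0.1509 -0.2069  0.1006] shift [-0.0003 -0.0002 -0.0028] rot [-0.0129  0.0511  0.0284]
```

Pose is right; 2.5 mm lower, then release and lift.

Call:
{"name": "arm_command", "arguments": {
  "steps": [
    {"dx": 0, "dy": 0, "dz": -0.0025, "rx": 0, "ry": 0, "rz": 0, "grip": 0.03},
    {"dx": 0, "dy": 0, "dz": -0.0025, "rx": 0, "ry": 0, "rz": 0, "grip": 0.03},
    {"dx": 0, "dy": 0, "dz": -0.0025, "rx": 0, "ry": 0, "rz": 0, "grip": 0.085},
    {"dx": 0, "dy": 0, "dz": -0.0025, "rx": 0, "ry": 0, "rz": 0, "grip": 0.085},
    {"dx": 0, "dy": 0, "dz": -0.0025, "rx": 0, "ry": 0, "rz": 0, "grip": 0.085},
    {"dx": 0, "dy": 0, "dz": -0.0025, "rx": 0, "ry": 0, "rz": 0, "grip": 0.085},
    {"dx": 0, "dy": 0, "dz": 0.006, "rx": 0, "ry": 0, "rz": 0, "grip": 0.085},
    {"dx": 0, "dy": 0, "dz": 0.018, "rx": 0, "ry": 0, "rz": 0, "grip": 0.085},
    {"dx": 0, "dy": 0, "dz": 0.05, "rx": 0, "ry": 0, "rz": 0, "grip": 0.085},
    {"dx": 0, "dy": 0, "dz": 0.09, "rx": 0, "ry": 0, "rz": 0, "grip": 0.085}
  ]
}}

```text
t: 15.8
eef_pos: [0.6154, -0.1629, 0.2032]
tcp_rot: [0.229, 0.614, 0.73, -0.194]
force: [0.5, -0.5, 0.5]
grip_width: 0.085
finger_force: 0.0
```

Call:
{"name": "arm_command", "arguments": {
  "steps": [
    {"dx": -0.01, "dy": 0.0, "dz": 0.04, "rx": 8.2, "ry": 0.7, "rz": -0.7, "grip": 0.085},
    {"dx": -0.025, "dy": 0.01, "dz": 0.06, "rx": 16.3, "ry": 1.4, "rz": -1.4, "grip": 0.085},
    {"dx": -0.04, "dy": 0.02, "dz": 0.06, "rx": 24.5, "ry": 2.1, "rz": -2.1, "grip": 0.085},
    {"dx": -0.055, "dy": 0.03, "dz": 0.06, "rx": 32.6, "ry": 2.8, "rz": -2.8, "grip": 0.085},
    {"dx": -0.07, "dy": 0.045, "dz": 0.06, "rx": 40.8, "ry": 3.5, "rz": -3.5, "grip": 0.085},
    {"dx": -0.09, "dy": 0.06, "dz": 0.05, "rx": 49, "ry": 4.2, "rz": -4.2, "grip": 0.085},
    {"dx": -0.11, "dy": 0.075, "dz": 0.04, "rx": 57.1, "ry": 4.9, "rz": -4.9, "grip": 0.085},
    {"dx": -0.13, "dy": 0.09, "dz": 0.03, "rx": 65.3, "ry": 5.6, "rz": -5.6, "grip": 0.085},
    {"dx": -0.15, "dy": 0.11, "dz": 0.015, "rx": 73.5, "ry": 6.3, "rz": -6.3, "grip": 0.085},
    {"dx": -0.166, "dy": 0.133, "dz": 0.0, "rx": 81.6, "ry": 7, "rz": -7, "grip": 0.085},
    {"dx": -0.166, "dy": 0.133, "dz": -0.012, "rx": 89.8, "ry": 7.7, "rz": -7.7, "grip": 0.085},
    {"dx": -0.166, "dy": 0.133, "dz": -0.012, "rx": 89.8, "ry": 7.7, "rz": -7.7, "grip": 0.085}
  ]
}}

```text
t: 17.0
eef_pos: [0.4487, -0.0312, 0.1877]
tcp_rot: [-0.33, 0.628, 0.624, 0.328]
force: [0.6, -0.3, -0.0]
grip_width: 0.0852
finger_force: 0.0
```

```bash
sed -i 's/^    for m in optics.mark_of(p,"vial_white_mid").*/    for k in("white","blue"):\n        for m in optics.mark_of(p,f"vial_{k}_mid")[:1]: print(k,at_z(p,m["location"],.085 if k=="white" else .095))/' look.py
python3 look.py vial_red_mid w7 .445 .088
```

```text
17.0 [ 0.4487 -0.0312  0.1877] [55.4192  0.1619 -0.3471] [ 0.5421  0.4959 -0.0422  1.9739 -0.8109  1.3618  0.9642]
0.95 [np.float64(278.20799999999997), np.float64(185.904), np.float64(340.60799999999995), np.float64(320.11199999999997)]
[0.4412 0.0863] [-3.7916 -3.3406  3.8073  2.5544]
0.59 [0.4414 0.087  0.062 ]
white [ 0.4608 -0.2054  0.085 ]
blue [0.7139 0.2533 0.095 ]
white [ 0.4588 -0.1811  0.085 ]
blue [ 0.4939 -0.1825  0.095 ]
```

Call:
{"name": "arm_command", "arguments": {
  "steps": [
    {"dx": -0.004, "dy": 0.02, "dz": -0.03, "rx": 0, "ry": 0, "rz": 0, "grip": 0.085},
    {"dx": -0.007, "dy": 0.039, "dz": -0.0615, "rx": 0, "ry": 0, "rz": 0, "grip": 0.085},
    {"dx": -0.007, "dy": 0.069, "dz": -0.0825, "rx": 0, "ry": 0, "rz": 0, "grip": 0.085},
    {"dx": -0.007, "dy": 0.099, "dz": -0.1035, "rx": 0, "ry": 0, "rz": 0, "grip": 0.085},
    {"dx": -0.007, "dy": 0.129, "dz": -0.1245, "rx": 0, "ry": 0, "rz": 0, "grip": 0.085},
    {"dx": -0.007, "dy": 0.129, "dz": -0.1245, "rx": 0, "ry": 0, "rz": 0, "grip": 0.085},
    {"dx": -0.007, "dy": 0.129, "dz": -0.1245, "rx": 0, "ry": 0, "rz": 0, "grip": 0.03},
    {"dx": -0.007, "dy": 0.129, "dz": -0.1245, "rx": 0, "ry": 0, "rz": 0, "grip": 0.03},
    {"dx": -0.007, "dy": 0.129, "dz": -0.1245, "rx": 0, "ry": 0, "rz": 0, "grip": 0.03},
    {"dx": -0.007, "dy": 0.129, "dz": -0.1245, "rx": 0, "ry": 0, "rz": 0, "grip": 0.03},
    {"dx": -0.007, "dy": 0.129, "dz": -0.1245, "rx": 0, "ry": 0, "rz": 0, "grip": 0.03}
  ]
}}

```text
t: 18.55
eef_pos: [0.4435, 0.0983, 0.0664]
tcp_rot: [-0.326, 0.627, 0.627, 0.327]
force: [-1.8, -2.9, 6.1]
grip_width: 0.0469
finger_force: 35.9
```

```bash
python3 held.py red
```

```text
18.55 [0.4435 0.0983 0.0664] [55.0386 -0.1017 -0.0323] 0.0468595100309604 [-1.8348 -2.9051  6.145 ] [ 0.4129  0.6681 -0.1689  2.1276 -1.0287  1.0073  1.1336]
disc [  250   187   146   119 13454] [322.6199 245.7943]
vial [0.4436 0.0884 0.124 ]
mid tool [-0.0093  0.0001 -0.0056]
place tcp [ 0.6162 -0.1637  0.1131]
```

Call:
{"name": "arm_command", "arguments": {
  "steps": [
    {"dx": 0, "dy": 0, "dz": 0.03, "rx": 0, "ry": 0, "rz": 0, "grip": 0.03},
    {"dx": 0, "dy": 0, "dz": 0.07, "rx": 0, "ry": 0, "rz": 0, "grip": 0.03},
    {"dx": 0.01, "dy": -0.02, "dz": 0.11, "rx": -8.2, "ry": -0.7, "rz": 0.7, "grip": 0.03},
    {"dx": 0.025, "dy": -0.04, "dz": 0.145, "rx": -16.3, "ry": -1.4, "rz": 1.4, "grip": 0.03},
    {"dx": 0.04, "dy": -0.06, "dz": 0.16, "rx": -24.5, "ry": -2.1, "rz": 2.1, "grip": 0.03},
    {"dx": 0.06, "dy": -0.085, "dz": 0.17, "rx": -32.6, "ry": -2.8, "rz": 2.8, "grip": 0.03},
    {"dx": 0.08, "dy": -0.11, "dz": 0.17, "rx": -40.8, "ry": -3.5, "rz": 3.5, "grip": 0.03},
    {"dx": 0.1, "dy": -0.135, "dz": 0.17, "rx": -49, "ry": -4.2, "rz": 4.2, "grip": 0.03},
    {"dx": 0.12, "dy": -0.16, "dz": 0.17, "rx": -57.1, "ry": -4.9, "rz": 4.9, "grip": 0.03},
    {"dx": 0.14, "dy": -0.19, "dz": 0.17, "rx": -65.3, "ry": -5.6, "rz": 5.6, "grip": 0.03},
    {"dx": 0.16, "dy": -0.225, "dz": 0.165, "rx": -73.5, "ry": -6.3, "rz": 6.3, "grip": 0.03},
    {"dx": 0.173, "dy": -0.25, "dz": 0.155, "rx": -81.6, "ry": -7, "rz": 7, "grip": 0.03}
  ]
}}

```text
t: 19.8
eef_pos: [0.6177, -0.1536, 0.2229]
tcp_rot: [0.183, 0.632, 0.738, -0.147]
force: [-0.4, -1.2, -0.6]
grip_width: 0.0469
finger_force: 36.2
```

Call:
{"name": "arm_command", "arguments": {
  "steps": [
    {"dx": 0, "dy": -0.012, "dz": -0.02, "rx": -8.2, "ry": -0.7, "rz": 0.7, "grip": 0.03},
    {"dx": 0, "dy": -0.012, "dz": -0.05, "rx": -8.2, "ry": -0.7, "rz": 0.7, "grip": 0.03},
    {"dx": 0, "dy": -0.012, "dz": -0.08, "rx": -8.2, "ry": -0.7, "rz": 0.7, "grip": 0.03},
    {"dx": 0, "dy": -0.012, "dz": -0.095, "rx": -8.2, "ry": -0.7, "rz": 0.7, "grip": 0.03},
    {"dx": 0, "dy": -0.012, "dz": -0.105, "rx": -8.2, "ry": -0.7, "rz": 0.7, "grip": 0.03},
    {"dx": 0, "dy": -0.012, "dz": -0.109, "rx": -8.2, "ry": -0.7, "rz": 0.7, "grip": 0.03},
    {"dx": 0, "dy": -0.012, "dz": -0.109, "rx": -8.2, "ry": -0.7, "rz": 0.7, "grip": 0.03}
  ]
}}

```text
t: 20.5
eef_pos: [0.6163, -0.1633, 0.1124]
tcp_rot: [0.23, 0.615, 0.729, -0.193]
force: [-0.4, -0.8, -0.7]
grip_width: 0.0471
finger_force: 36.2
```

```bash
python3 go.py .616,-.163,.110
```

```text
20.5 [ 0.6163 -0.1633  0.1124] 0.04712605566631661 [-0.3615 -0.8345 -0.7469] shift [-0.0003  0.0003 -0.0024] rot [-0.0086  0.0589  0.0739]
```

Call:
{"name": "arm_command", "arguments": {
  "steps": [
    {"dx": 0, "dy": 0, "dz": -0.0025, "rx": 0, "ry": 0, "rz": 0, "grip": 0.03},
    {"dx": 0, "dy": 0, "dz": -0.0025, "rx": 0, "ry": 0, "rz": 0, "grip": 0.03},
    {"dx": 0, "dy": 0, "dz": -0.0025, "rx": 0, "ry": 0, "rz": 0, "grip": 0.085},
    {"dx": 0, "dy": 0, "dz": -0.0025, "rx": 0, "ry": 0, "rz": 0, "grip": 0.085},
    {"dx": 0, "dy": 0, "dz": -0.0025, "rx": 0, "ry": 0, "rz": 0, "grip": 0.085},
    {"dx": 0, "dy": 0, "dz": -0.0025, "rx": 0, "ry": 0, "rz": 0, "grip": 0.085},
    {"dx": 0, "dy": 0, "dz": 0.006, "rx": 0, "ry": 0, "rz": 0, "grip": 0.085},
    {"dx": 0, "dy": 0, "dz": 0.018, "rx": 0, "ry": 0, "rz": 0, "grip": 0.085},
    {"dx": 0, "dy": 0, "dz": 0.05, "rx": 0, "ry": 0, "rz": 0, "grip": 0.085},
    {"dx": 0, "dy": 0, "dz": 0.09, "rx": 0, "ry": 0, "rz": 0, "grip": 0.085}
  ]
}}

```text
t: 21.5
eef_pos: [0.6153, -0.163, 0.2027]
tcp_rot: [0.229, 0.614, 0.73, -0.194]
force: [0.3, 0.0, 0.8]
grip_width: 0.0855
finger_force: 0.0
```

Call:
{"name": "arm_command", "arguments": {
  "steps": [
    {"dx": -0.01, "dy": 0.03, "dz": 0.03, "rx": 7, "ry": 0.6, "rz": -1.9, "grip": 0.0},
    {"dx": -0.03, "dy": 0.06, "dz": 0.05, "rx": 14, "ry": 1.2, "rz": -3.8, "grip": 0.0},
    {"dx": -0.06, "dy": 0.09, "dz": 0.05, "rx": 21, "ry": 1.8, "rz": -5.7, "grip": 0.0},
    {"dx": -0.09, "dy": 0.11, "dz": 0.05, "rx": 28, "ry": 2.4, "rz": -7.6, "grip": 0.0},
    {"dx": -0.12, "dy": 0.12, "dz": 0.05, "rx": 34.9, "ry": 3, "rz": -9.5, "grip": 0.0},
    {"dx": -0.15, "dy": 0.12, "dz": 0.05, "rx": 34.9, "ry": 3, "rz": -9.5, "grip": 0.0},
    {"dx": -0.18, "dy": 0.12, "dz": 0.05, "rx": 34.9, "ry": 3, "rz": -9.5, "grip": 0.0},
    {"dx": -0.18, "dy": 0.12, "dz": 0.05, "rx": 34.9, "ry": 3, "rz": -9.5, "grip": 0.0}
  ]
}}

```text
t: 22.3
eef_pos: [0.4334, -0.0433, 0.253]
tcp_rot: [0.0, 0.707, 0.707, 0.001]
force: [0.5, -0.0, -0.1]
grip_width: 0.0004
finger_force: 0.0
```

Run:
```python
from h import *
np.set_printoptions(precision=4,suppress=True)
s=ctrl.read_state();print(s["t"],s["eef_pos"],s["joint_pos"],s["grip_width"])
P={n:optics.grab_frame(n) for n in("scene","side","wrist")}
rs=[]
for n,p in P.items():
    for m in optics.mark_of(p,"lever_top")[:1]: print(n,m,at_z(p,m["location"],.094));rs.append(px_ray(p,m["location"][0]*640,m["location"][1]*480))
print(tri(rs))
a,b=P["scene"]["frame"][170:300,270:430],P["side"]["frame"][200:330,250:410]
c=cv2.resize(P["wrist"]["frame"],None,fx=.5,fy=.5)
im=cv2.resize(np.hstack([a,b]),None,fx=2.2,fy=2.2);I=np.zeros((im.shape[0]+240,im.shape[1],3),np.uint8);I[:im.shape[0]]=im;I[im.shape[0]:,:320]=c
cv2.imwrite("pics/c8.png",I[:,:,::-1])
```

```text
22.3 [ 0.4334 -0.0433  0.253 ] [-0.0231  0.0469  0.0541  2.0345 -0.0035  1.059   0.0323] 0.000388881435701013
scene {'location': [0.5781, 0.564], 'confidence': 0.76} [ 0.384  -0.0903  0.094 ]
side {'location': [0.4213, 0.5546], 'confidence': 0.63} [ 0.3992 -0.0714  0.094 ]
wrist {'location': [0.4216, 0.5598], 'confidence': 0.69} [ 0.3967 -0.0841  0.094 ]
(array([ 0.3915, -0.086 ,  0.0971]), [0.0091, 0.0049, 0.0061])
```

View pics/c8.png

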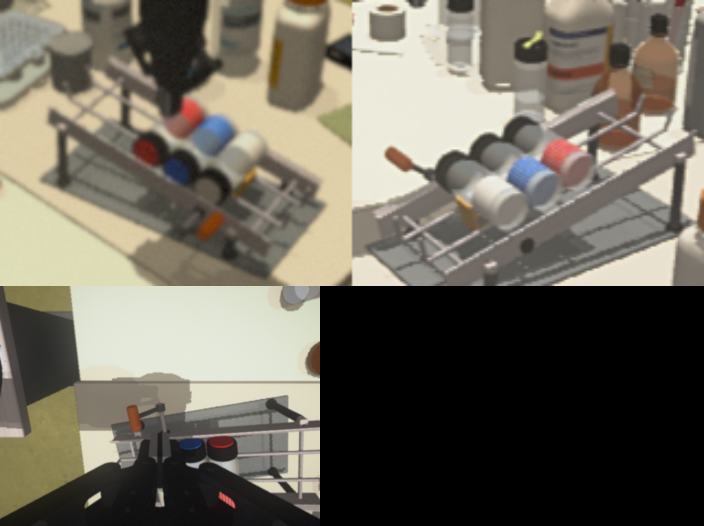

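All three wait in a row: white in front, then blue, then red, with the lever's orange grip at wrist pixel (266,264). Now I move over the grip with closed fingers.

Call:
{"name": "arm_command", "arguments": {
  "steps": [
    {"dx": -0.02, "dy": -0.02, "dz": -0.03, "rx": 0, "ry": 0, "rz": 0, "grip": 0.0},
    {"dx": -0.04, "dy": -0.042, "dz": -0.06, "rx": 0, "ry": 0, "rz": 0, "grip": 0.0},
    {"dx": -0.041, "dy": -0.042, "dz": -0.1, "rx": 0, "ry": 0, "rz": 0, "grip": 0.0},
    {"dx": -0.041, "dy": -0.042, "dz": -0.135, "rx": 0, "ry": 0, "rz": 0, "grip": 0.0},
    {"dx": -0.041, "dy": -0.042, "dz": -0.135, "rx": 0, "ry": 0, "rz": 0, "grip": 0.0}
  ]
}}

```text
t: 23.1
eef_pos: [0.393, -0.0848, 0.1137]
tcp_rot: [-0.002, 0.707, 0.707, -0.002]
force: [0.0, 0.3, 0.9]
grip_width: 0.0002
finger_force: 0.0
```

Run:
```python
from h import *
s=ctrl.read_state();print(s["t"],s["eef_pos"],s["force"])
P={n:optics.grab_frame(n) for n in("scene","side","wrist")}
for n in("scene","side"):print(n,proj(P[n],s["eef_pos"]))
a,b=P["scene"]["frame"][210:310,310:430],P["side"]["frame"][220:320,230:350]
im=cv2.resize(np.hstack([a,b]),None,fx=3.2,fy=3.2,interpolation=cv2.INTER_CUBIC)
cv2.imwrite("pics/c9.png",im[:,:,::-1])
```

```text
23.1 [ 0.39301814 -0.08478273  0.11371393] [0.01049666 0.25577149 0.92429425]
scene [366.46591991 264.53641119]
side [269.06203201 261.77756269]
```

View pics/c9.png

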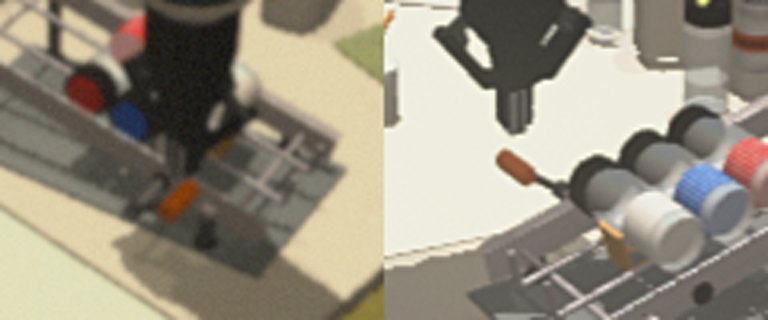

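The closed fingertips are right above the orange grip in both views. Now I press.

Call:
{"name": "arm_command", "arguments": {
  "steps": [
    {"dx": 0, "dy": 0, "dz": -0.015, "rx": 0, "ry": 0, "rz": 0, "grip": 0.0},
    {"dx": -0.002, "dy": 0, "dz": -0.028, "rx": 0, "ry": 0, "rz": 0, "grip": 0.0},
    {"dx": -0.005, "dy": -0.001, "dz": -0.04, "rx": 0, "ry": 0, "rz": 0, "grip": 0.0},
    {"dx": -0.008, "dy": -0.001, "dz": -0.05, "rx": 0, "ry": 0, "rz": 0, "grip": 0.0},
    {"dx": -0.009, "dy": -0.002, "dz": -0.055, "rx": 0, "ry": 0, "rz": 0, "grip": 0.0},
    {"dx": -0.009, "dy": -0.002, "dz": -0.055, "rx": 0, "ry": 0, "rz": 0, "grip": 0.0}
  ]
}}

```text
t: 23.85
eef_pos: [0.3863, -0.087, 0.062]
tcp_rot: [0.0, 0.707, 0.707, 0.0]
force: [0.4, 1.1, 1.5]
grip_width: -0.0004
finger_force: 0.5
```

Call:
{"name": "arm_command", "arguments": {
  "steps": [
    {"dx": -0.001, "dy": 0, "dz": -0.004, "rx": 0, "ry": 0, "rz": 0, "grip": 0.0},
    {"dx": -0.001, "dy": 0, "dz": -0.004, "rx": 0, "ry": 0, "rz": 0, "grip": 0.0}
  ]
}}

```text
t: 24.05
eef_pos: [0.3852, -0.087, 0.0579]
tcp_rot: [0.0, 0.707, 0.707, 0.0]
force: [0.3, -0.4, 0.6]
grip_width: -0.0001
finger_force: 0.6
```

Call:
{"name": "arm_command", "arguments": {
  "steps": [
    {"dx": -0.001, "dy": 0, "dz": -0.003, "rx": 0, "ry": 0, "rz": 0, "grip": 0.0},
    {"dx": -0.001, "dy": 0, "dz": -0.003, "rx": 0, "ry": 0, "rz": 0, "grip": 0.0}
  ]
}}

```text
t: 24.25
eef_pos: [0.3841, -0.087, 0.0547]
tcp_rot: [0.0, 0.707, 0.707, 0.0]
force: [1.2, 0.0, 2.5]
grip_width: -0.0
finger_force: 0.9
```

Run:
```python
from h import *
s=ctrl.read_state();print(s["t"],s["eef_pos"],s["force"])
P={n:optics.grab_frame(n) for n in("scene","side")}
a,b=P["scene"]["frame"][210:310,310:430],P["side"]["frame"][220:320,230:350]
im=cv2.resize(np.hstack([a,b]),None,fx=3.2,fy=3.2,interpolation=cv2.INTER_CUBIC)
cv2.imwrite("pics/c10.png",im[:,:,::-1])
p=P["side"];f=cv2.cvtColor(p["frame"],cv2.COLOR_RGB2HSV)[240:330,240:310].astype(int)
m=(f[...,0]<14)&(f[...,1]>150)&(f[...,2]>90);ys,xs=np.nonzero(m);print(len(xs),xs.mean()+240,ys.mean()+240,ys.min()+240,ys.max()+240)
for n,p in P.items():
    for k,z in(("white",.07),("blue",.095),("red",.105)):
        for m in optics.mark_of(p,f"vial_{k}_mid")[:1]: print(n,k,m["confidence"],at_z(p,m["location"],z).round(3))
```

```text
24.25 [ 0.38410797 -0.08698212  0.05469198] [1.17108346 0.03990753 2.48696526]
3 263.0 284.0 283 285
scene white 0.98 [ 0.377 -0.206  0.07 ]
scene blue 0.58 [ 0.412 -0.176  0.095]
scene red 0.71 [ 0.486 -0.179  0.105]
side white 0.79 [ 0.385 -0.199  0.07 ]
side blue 0.92 [ 0.417 -0.231  0.095]
side red 0.62 [ 0.496 -0.195  0.105]
```

```bash
cat > tv.py <<'E'
from h import *
np.set_printoptions(precision=4,suppress=True)
s=ctrl.read_state();print(s["t"],s["eef_pos"],s["force"])
P={n:optics.grab_frame(n) for n in("scene","side")}
u=np.array([np.cos(.172),np.sin(.172)]);e=np.array([.617,-.168])
def lie(k): # vial centre at slope offset k (horizontal) from entry
    return np.r_[e+u*k,.121+np.tan(np.radians(12))*k]
for n,p in P.items():
    for c in("white","blue","red"):
        for m in optics.mark_of(p,f"vial_{c}_mid")[:1]:
            l=np.array(m["location"])*[640,480];r=least_squares(lambda k:proj(p,lie(k[0]))-l,[-.15]);print(n,c,round(m["confidence"],2),"k mm",(r.x*1000).round(1),r.fun.round(1))
    # colour of sleeve/disc centroids
    f=cv2.cvtColor(p["frame"],cv2.COLOR_RGB2HSV).astype(int)
    q=np.array([proj(p,lie(k)+np.r_[np.array([u[1],-u[0]])*x,z]) for k in(-.26,.03) for x in(-.07,.07) for z in(-.03,.03)]);x0,y0=q.min(0).astype(int);x1,y1=q.max(0).astype(int)
    for c in("blue","red"):
        h=f[y0:y1,x0:x1];mk=(h[...,1]>100)&(h[...,2]>60)&((h[...,0]>100)&(h[...,0]<130) if c=="blue" else (h[...,0]>172)|(h[...,0]<4))
        ys,xs=np.nonzero(mk);
        if len(xs): print("  col",c,len(xs),xs.mean()+x0,ys.mean()+y0)
print({n:[proj(p,lie(k)).round(0).tolist() for k in(-.0772,-.1242,-.1712,-.2406)] for n,p in P.items()})
E
python3 tv.py
```

```text
24.65 [ 0.3841 -0.087   0.0548] [1.6744 0.3564 0.9418]
scene white 0.92 k mm [-234.2] [-0.9  1.5]
scene blue 0.59 k mm [-194.4] [ 0.3 -0.5]
scene red 0.52 k mm [-137.1] [-0.4  0.7]
  col blue 80 390.5125 239.975
  col red 26 348.6923076923077 246.1153846153846
side white 0.86 k mm [-230.2] [1.1 2. ]
side blue 0.93 k mm [-199.3] [0.1 0.2]
side red 0.78 k mm [-117.7] [0.6 1.1]
  col blue 76 305.67105263157896 288.75
  col red 149 326.32214765100673 278.59060402684565
{'scene': [[349.0, 229.0], [362.0, 237.0], [376.0, 246.0], [397.0, 258.0]], 'side': [[338.0, 271.0], [323.0, 279.0], [307.0, 287.0], [283.0, 300.0]]}
```

```bash
cat > tc.py <<'E'
from h import *
np.set_printoptions(precision=1,suppress=True)
u=np.array([np.cos(.172),np.sin(.172)]);e=np.array([.617,-.168]);xf=np.array([u[1],-u[0]])
def lie(k,x=0,z=0): return np.r_[e+u*k+xf*x,.121+np.tan(np.radians(12))*k+z]
print(ctrl.read_state()["t"])
for n in("scene","side","wrist"):
    p=optics.grab_frame(n);np.save(f"pics/{n}_{ctrl.read_state()['t']:.2f}.npy",p["frame"])
    f=cv2.cvtColor(p["frame"],cv2.COLOR_RGB2HSV).astype(int)
    q=np.array([proj(p,lie(k,x,z)) for k in(-.28,.03) for x in(-.07,.07) for z in(-.03,.04)]).clip(0,639);x0,y0=q.min(0).astype(int);x1,y1=q.max(0).astype(int);h=f[y0:y1,x0:x1]
    for c in("blue","red"):
        mk=(h[...,1]>90)&(h[...,2]>40)&((h[...,0]>100)&(h[...,0]<130) if c=="blue" else (h[...,0]>172)|(h[...,0]<4))
        N,l,st,ce=cv2.connectedComponentsWithStats(mk.astype(np.uint8))
        for i in range(1,N):
            if st[i,4]>12: print(n,c,"area",st[i,4],"cen",ce[i]+[x0,y0],"box",st[i,:4]+[x0,y0,0,0])
    for nm,x,z in(("disc",-.062,0),("sleeve",.037,.015)):print(n,nm,{k:proj(p,lie(k/1000,x,z)).round(0).tolist() for k in(-77,-124,-171,-194,-241)})
E
python3 tc.py
```

```text
25.05
scene blue area 86 cen [390.6 240.2] box [386 235  10  13]
scene red area 30 cen [349.  245.6] box [345 243   9   8]
scene disc {-77: [337.0, 240.0], -124: [351.0, 248.0], -171: [365.0, 257.0], -194: [372.0, 261.0], -241: [387.0, 270.0]}
scene sleeve {-77: [355.0, 219.0], -124: [369.0, 227.0], -171: [383.0, 235.0], -194: [390.0, 239.0], -241: [404.0, 247.0]}
side blue area 92 cen [305.4 289. ] box [298 285  17  11]
side red area 154 cen [326.2 278.9] box [320 272  17  18]
side disc {-77: [324.0, 262.0], -124: [309.0, 269.0], -171: [293.0, 277.0], -194: [285.0, 281.0], -241: [269.0, 290.0]}
side sleeve {-77: [347.0, 271.0], -124: [332.0, 279.0], -171: [316.0, 288.0], -194: [308.0, 292.0], -241: [291.0, 301.0]}
wrist red area 638 cen [621.6 447.7] box [590 439  49  26]
wrist disc {-77: [822.0, 499.0], -124: [633.0, 490.0], -171: [475.0, 483.0], -194: [407.0, 480.0], -241: [283.0, 474.0]}
wrist sleeve {-77: [822.0, 771.0], -124: [651.0, 741.0], -171: [505.0, 716.0], -194: [442.0, 704.0], -241: [325.0, 684.0]}
```

Measured result: white is in the pocket (k about -240), but blue slipped through before the rear tooth rose. Blue now touches white (k about -194), and the rear tooth holds red (k about -125). I let the lever up slowly and watch how blue reacts.

Call:
{"name": "arm_command", "arguments": {
  "steps": [
    {"dx": 0.002, "dy": 0, "dz": 0.005, "rx": 0, "ry": 0, "rz": 0, "grip": 0.0},
    {"dx": 0.004, "dy": 0, "dz": 0.01, "rx": 0, "ry": 0, "rz": 0, "grip": 0.0},
    {"dx": 0.005, "dy": 0, "dz": 0.013, "rx": 0, "ry": 0, "rz": 0, "grip": 0.0},
    {"dx": 0.005, "dy": 0, "dz": 0.013, "rx": 0, "ry": 0, "rz": 0, "grip": 0.0}
  ]
}}

```text
t: 25.6
eef_pos: [0.3894, -0.087, 0.0683]
tcp_rot: [0.0, 0.707, 0.707, 0.0]
force: [-0.8, -0.1, 1.7]
grip_width: -0.0001
finger_force: 0.8
```

```bash
python3 tc.py | grep -v -e disc -e sleeve; python3 tv.py | head -1
```

```text
25.6
scene blue area 94 cen [389.1 239.2] box [384 234  11  13]
scene red area 19 cen [347.7 247.5] box [346 244   6   8]
side blue area 83 cen [307.6 287.7] box [301 284  16   9]
side red area 149 cen [326.5 278.8] box [320 272  17  19]
wrist red area 2362 cen [602.9 431.2] box [542 413  97  52]
25.75 [ 0.3891 -0.087   0.0678] [0.374  0.0732 0.9353]
```

Call:
{"name": "arm_command", "arguments": {
  "steps": [
    {"dx": 0.002, "dy": 0, "dz": 0.005, "rx": 0, "ry": 0, "rz": 0, "grip": 0.0},
    {"dx": 0.003, "dy": 0, "dz": 0.01, "rx": 0, "ry": 0, "rz": 0, "grip": 0.0},
    {"dx": 0.004, "dy": 0, "dz": 0.013, "rx": 0, "ry": 0, "rz": 0, "grip": 0.0},
    {"dx": 0.004, "dy": 0, "dz": 0.013, "rx": 0, "ry": 0, "rz": 0, "grip": 0.0}
  ]
}}

```text
t: 26.55
eef_pos: [0.3933, -0.087, 0.0813]
tcp_rot: [0.0, 0.707, 0.707, 0.0]
force: [-1.5, -0.0, 0.9]
grip_width: -0.0001
finger_force: 0.7
```

```bash
python3 tc.py | grep -v -e disc -e sleeve; python3 tv.py
```

```text
26.55
scene blue area 80 cen [386.9 237.9] box [382 232  10  14]
scene red area 25 cen [350.2 248.4] box [348 244   7  10]
side blue area 99 cen [310.1 286.8] box [303 282  17  13]
side red area 137 cen [324.9 279.1] box [318 273  17  16]
wrist blue area 313 cen [448.8 424. ] box [437 412  24  25]
wrist red area 2226 cen [560.2 410.2] box [502 391  98  53]
26.7 [ 0.3929 -0.0871  0.0807] [ 0.4023 -0.0669  1.2086]
scene white 0.93 k mm [-233.6] [-0.1  0.2]
scene blue 0.61 k mm [-179.1] [ 0.8 -1.4]
scene red 0.59 k mm [-137.4] [ 0.1 -0.1]
  col blue 77 386.8961038961039 237.7792207792208
  col red 16 350.625 249.5
side white 0.84 k mm [-235.7] [0.8 1.4]
side red 0.97 k mm [-131.9] [-0.2 -0.4]
  col blue 65 311.12307692307695 285.73846153846154
  col red 131 324.7709923664122 278.9618320610687
{'scene': [[349.0, 229.0], [362.0, 237.0], [376.0, 246.0], [397.0, 258.0]], 'side': [[338.0, 271.0], [323.0, 279.0], [307.0, 287.0], [283.0, 300.0]]}
```

Blue is being pushed back uphill as the lever rises. I continue.

Call:
{"name": "arm_command", "arguments": {
  "steps": [
    {"dx": 0.0, "dy": 0, "dz": 0.005, "rx": 0, "ry": 0, "rz": 0, "grip": 0.0},
    {"dx": 0.0, "dy": 0, "dz": 0.01, "rx": 0, "ry": 0, "rz": 0, "grip": 0.0},
    {"dx": 0.0, "dy": 0, "dz": 0.015, "rx": 0, "ry": 0, "rz": 0, "grip": 0.0},
    {"dx": 0.0, "dy": 0, "dz": 0.022, "rx": 0, "ry": 0, "rz": 0, "grip": 0.0},
    {"dx": 0.0, "dy": 0, "dz": 0.06, "rx": 0, "ry": 0, "rz": 0, "grip": 0.0},
    {"dx": 0.0, "dy": 0.03, "dz": 0.11, "rx": 0, "ry": 0, "rz": 0, "grip": 0.0},
    {"dx": 0.01, "dy": 0.07, "dz": 0.15, "rx": 0, "ry": 0, "rz": 0, "grip": 0.0},
    {"dx": 0.02, "dy": 0.11, "dz": 0.16, "rx": 0, "ry": 0, "rz": 0, "grip": 0.0}
  ]
}}

```text
t: 27.9
eef_pos: [0.4122, 0.0178, 0.2422]
tcp_rot: [0.002, 0.708, 0.706, 0.002]
force: [1.5, 0.1, -0.7]
grip_width: 0.0001
finger_force: 0.0
```

```bash
python3 tc.py; python3 tv.py
python3 - <<'E'
from h import *
for n in("scene","side"):
    p=optics.grab_frame(n);m=optics.mark_of(p,"lever_top")[:1];print(n,m)
E
```

```text
27.9
scene blue area 103 cen [383. 236.] box [375 231  15  13]
scene blue area 101 cen [364.7 255.6] box [359 250  12  12]
scene red area 86 cen [368.8 228.1] box [362 223  14  14]
scene red area 60 cen [350.3 246.5] box [345 241  11  12]
scene disc {-77: [337.0, 240.0], -124: [351.0, 248.0], -171: [365.0, 257.0], -194: [372.0, 261.0], -241: [387.0, 270.0]}
scene sleeve {-77: [355.0, 219.0], -124: [369.0, 227.0], -171: [383.0, 235.0], -194: [390.0, 239.0], -241: [404.0, 247.0]}
side blue area 105 cen [312.9 285.3] box [306 280  17  14]
side red area 138 cen [327.7 277.4] box [321 271  17  16]
side disc {-77: [324.0, 262.0], -124: [309.0, 269.0], -171: [293.0, 277.0], -194: [285.0, 281.0], -241: [269.0, 290.0]}
side sleeve {-77: [347.0, 271.0], -124: [332.0, 279.0], -171: [316.0, 288.0], -194: [308.0, 292.0], -241: [291.0, 301.0]}
wrist disc {-77: [463.0, 396.0], -124: [403.0, 397.0], -171: [346.0, 397.0], -194: [320.0, 397.0], -241: [269.0, 397.0]}
wrist sleeve {-77: [477.0, 506.0], -124: [418.0, 503.0], -171: [364.0, 500.0], -194: [338.0, 498.0], -241: [288.0, 495.0]}
28.05 [0.4124 0.0197 0.2401] [-0.4597 -0.4171  0.2503]
scene white 0.59 k mm [-237.7] [-0.2  0.4]
scene blue 0.78 k mm [-160.3] [ 0.8 -1.4]
scene red 0.84 k mm [-127.6] [-0.8  1.4]
  col blue 182 374.1208791208791 245.4065934065934
  col red 149 361.26174496644296 235.6979865771812
side white 0.82 k mm [-239.9] [1.5 2.9]
side blue 0.93 k mm [-172.2] [-0.1 -0.1]
side red 0.91 k mm [-118.8] [0.2 0.4]
  col blue 71 313.90140845070425 284.59154929577466
  col red 133 327.812030075188 277.5112781954887
{'scene': [[349.0, 229.0], [362.0, 237.0], [376.0, 246.0], [397.0, 258.0]], 'side': [[338.0, 271.0], [323.0, 279.0], [307.0, 287.0], [283.0, 300.0]]}
scene [{'location': [0.5753, 0.5635], 'confidence': 0.65}]
side [{'location': [0.4222, 0.5556], 'confidence': 0.7}]
```

White is in the pocket. Blue is at the stop (k = -171, disc at scene (365,256)) and red is right behind it (k = -124). The lever is back up and the arm is clear, so I hand in.

```bash
python3 -c "
from cell import ctrl
print(ctrl.finish_job())"
```

```text
the job is handed in; nothing more can be done
None
```

The job is handed in at about 28 s: white lies in the pocket, blue is at the stop with red right behind it, and the lever is back up. While the lever was down blue slipped forward against white and was pushed back as I let the lever up slowly, and I felt no clear end stop, so I can't confirm it went fully down.

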